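# Change the batch in the sliding-window UV chest

### The arm

A 7-joint arm with a two-finger parallel gripper is mounted at the origin on the work surface; the furniture and walls round the work are solid. World frame = base frame: x ahead of the robot, y to its left, z up, the work surface at z = 0. Lengths are in m, angles in rad, forces in N, time in s.
With the tool pointing down it reaches from about 0.4 to 0.85 m from the base axis. Payload 4.5 kg.
Tool frame: the origin (TCP) lies on the centre line of the jaws, within the pads' length; the fingertips stand r.tip_reach ahead of it and the grasp point (between the pads) lies 3 mm ahead of it (r.tip_reach is the distance from the TCP to the fingertips, in m); z points along the fingers, y is the line along which they close (so a half turn about z gives the same grasp; the last joint's range is limited). The gripper opens to 88 mm and grips with 3 to 60 N. Pads are 18 mm wide; open, the fingers measure 123 mm over their backs; the gripper's body (75 mm by 187 mm) begins 45 mm behind the grasp point.
Start: joints at [-1.227, 0.689, -0.195, 1.565, 0.157, 0.902, -0.215], TCP at [0.191, 0.595, 0.261] pointing down, gripper open.
Joint ranges: [-3.01, 3.01], [-0.46, 2.08], [-1.47, 1.51], [0.13, 2.56], [-1, 4.14], [0.04, 2.09], [-2.66, 2.66]. Speed limits (rad/s): [2.57, 2.57, 3.14, 3.14, 3.14, 3.14, 3.14].

### API

Orientations are given as a unit quaternion [x, y, z, w].
In Python, from plant import readout, eyes, ticket, r gives the robot as it stands. The module is installed in compiled form; this text tells all that it offers.
- The arm moves only by the tool carry_out, never from a script. Its argument "motion" is a list that holds one entry, the list of rows, each a list of 7 numbers: the shift along the tool's x, y, z in mm, then the turn, a rotation vector about the tool's x, y, z in rad, then the opening in per cent of the stroke, from 0 (shut) to 100 (fully open). In form: [[[dx, dy, dz, ax, ay, az, claw], ...]]. A call has 1 to 8 rows; each row shifts and turns the commanded pose from where the row before left it, along the tool's axes as they then stand; what a row does not reach is not made up. A row lasts 1/10 s, in which the tool goes at most 50 mm and 8.59 degrees, less where a joint would pass 70% of its speed; a pose out of reach is approached as far as the arm can. A call is refused whole if a number of a shift passes 50 or a number of a turn 0.15, either way. A call with a gripper value outside its range is refused whole. The fingers move at their own pace and stop on an object; "squeeze" is the grip in N (left out, the last holds). Time passes only in rows, so rows that do not move let the fingers close. It gives the time, the measured TCP pose, the force and the opening at its end, in the units of the state.
- readout.get_state(): the state, without advancing time (a new reading comes with each control period).
- eyes.snapshot(name): name is "side" or "top" or "wrist"; returns a dict with "pixels" (384x512x3 uint8, red, green, blue), "K" (3x3 intrinsics, pixels), "origin" and "attitude" of the camera in the world. Camera axes: x right, y down, z forward; pixel columns grow to the right and rows downward; lengths in m; the calibration is good to about 2 mm. A picture is of the moment at which its call begins. There is no depth.
- ticket.finish_job(): hands the job in, once; it reports no verdict.
The state is a dict: "clock": time; "q": joint angles; "qd": joint speeds; "joint_torque": joint torques, N m; "tool_pos": TCP position; "eef_rot": TCP orientation; "contact_force": force on the tool from outside, world axes, zero at the start; "moment": the same for the moment, N m; "opening": opening from 0.0 (shut) to 1.0 (fully open).
Only numpy, scipy, OpenCV 4.12 (cv2) and the standard library are available. Lean on these libraries where they do the work, as an engineer would, in place of code of your own. Each camera call takes 0.05 s, during which the arm holds its last target. There are 200 camera calls.

### The job

Slide the window of the white UV chest fully open, take out the finished bottle that stands in its rack and stand it upright on the small steel tray. Then pack everything that waits on the worktop for treatment (amber bottles, white jars, grey slide box, however many there are) upright side by side in the rack, each standing flat on the rack's floor, and slide the window fully shut. Leave the timer, the pen and the other things around alone.

Things in the scene. Friction and masses are not known exactly. Their poses are not given: they have to be found in the camera images.
- window (a joint): travel of the clear window along its rails, m: 0 fully shut, 0.155 fully open; it slides away from the robot, along +x of the chest, with about 2 N of friction, stays where it is left and may start a little open. Its upper face is 121 mm above the worktop
- chest: white chest, fixed, 300 (x) by 280 (y) mm, walls 112 mm high, with rails along both sides up to 131 mm; origin: centre of its underside; +x is the window's opening direction. The rack lies in the well under the window; with the window open the well is free from 70 mm in front of the rack's middle line to 77 mm behind it
- handle (a point): middle of the window's handle, an upright steel bar on top of the window, 12 mm thick (x of the chest) and 100 mm long (y), from 121 to 155 mm above the worktop; this point is at 140 mm and moves with the window. Axes as the chest: +x is the opening direction
- rack (a point): middle of the floor of the open steel rack that is fixed inside the chest; the floor is 11 mm above the worktop. Inside it measures 70 mm (x) by 236 mm (y); its walls are 4 mm thick and stand 34 mm above its floor. x: the window's opening direction, y along the rack, z up. Things fit only in one row along y; with four of them there may be as little as 16 mm to spare in all
- done_bottle_mid (a point): finished bottle, to be taken out: amber screw-cap reagent bottle, body diameter 60 mm up to 76 mm above its foot, cap 40 mm wide, 98 mm tall in all; this point is on its axis, 49 mm above its foot; z points up along it. At the start it stands somewhere in the rack
- tray: small shallow steel tray on the worktop, 110 (x) by 140 (y) mm, rim 14 mm high and 3 mm thick, flat floor 3 mm above the worktop; fixed; origin: centre of its underside
- bottle_a_mid (a point): amber screw-cap reagent bottle, body diameter 60 mm up to 76 mm above its foot, cap 40 mm wide, 98 mm tall in all; this point is on its axis, 49 mm above its foot; z points up along it. Waits on the worktop; may be absent
- bottle_b_mid (a point): amber screw-cap reagent bottle, body diameter 60 mm up to 76 mm above its foot, cap 40 mm wide, 98 mm tall in all; this point is on its axis, 49 mm above its foot; z points up along it. Waits on the worktop; may be absent
- jar_a_mid (a point): white jar with weighted steel foot and black cap, diameter 50 mm up to 66 mm above its foot, cap 44 mm wide, 96 mm tall in all; this point is on its axis, 48 mm above its foot; z points up along it. Waits on the worktop; may be absent
- jar_b_mid (a point): white jar with weighted steel foot and black cap, diameter 50 mm up to 66 mm above its foot, cap 44 mm wide, 96 mm tall in all; this point is on its axis, 48 mm above its foot; z points up along it. Waits on the worktop; may be absent
- slide_box_mid (a point): grey upright slide box with a metal clasp and a weighted steel foot, 40 (its x) by 58 (its y) by 86 mm tall; this point is its centre, 43 mm above its foot. Waits on the worktop; may be absent
- bottle_a: the same bottle as bottle_a_mid; origin: centre of its underside
- bottle_b: the same bottle as bottle_b_mid; origin: centre of its underside
- jar_a: the same jar as jar_a_mid; origin: centre of its underside
- jar_b: the same jar as jar_b_mid; origin: centre of its underside
- slide_box: the same box as slide_box_mid; origin: centre of its underside
- done_bottle: the same bottle as done_bottle_mid; origin: centre of its underside
- tools (a point): fixed round holder with an upright orange-handled tool, on the worktop between chest and tray, up to 80 mm across and 215 mm tall; leave alone, pass over or beside it; this point is 100 mm above the worktop
- timer: white countdown timer lying on the worktop, 62 x 62 x 18 mm; leave alone; origin: centre of its underside
- pen: black marker pen lying on the worktop, 137 mm long (its y); leave alone; origin: under its middle

How it is judged:
By the outcome, as a careful person would: the job done as asked, in the order asked, and still so for the second after the job is handed in, with the robot touching nothing.
Of bottle_a, bottle_b, jar_a, jar_b, slide_box only 3 to 4 are there at a start; the rules pass over those that are not, and their reading is None.
At some moment in a run one of jar_a, jar_b, slide_box may be knocked a few centimetres aside while the robot is not near it.
It also fails if it takes over 192 s, if anything falls off the work surface, if the arm or the gripper's body presses on something with over 40 N, if the wrist force passes 120 N, or if a joint passes its speed limit or range.

## Working session

There is one attempt and no reset: what is moved stays moved. The work goes in short steps, Python scripts to look and compute and a tool call to move; the robot and the scene stay as the last step left them, time stands still between calls to the robot, and variables do not carry over. Pictures are saved under pics/ and viewed, on a budget of 14 in all, crops included, one or two more only if the job needs it, and the job is handed in when it is done.

Besides the shell and the picture viewer there is one more tool, called after "Call:" as a command line: name --argument value ..., lists and objects as JSON in quotes. carry_out: Moves the arm, as the interface text tells. Its arguments: {"type":"object","properties":{"motion":{"type":"array","items":{"type":"array","items":{"type":"array","items":{"type":"number"}}}},"squeeze":{"type":"number"}},"required":["motion"]}

```bash
mkdir -p pics; ls
cat > h.py <<'E'
from plant import readout, eyes, ticket, r
import numpy as np, cv2
from scipy.spatial.transform import Rotation as R
def snap(n,f=None):
    s=eyes.snapshot(n)
    if f: cv2.imwrite('pics/'+f,s['pixels'][:,:,::-1])
    return s
def Rm(s):
    a=np.array(s['attitude'],float)
    return a if a.shape==(3,3) else R.from_quat(a).as_matrix()
def ray(s,u,v,z):
    d=Rm(s)@np.linalg.inv(s['K'])@[u,v,1]; o=np.array(s['origin'])
    return o+d*(z-o[2])/d[2]
def proj(s,p):
    c=np.array(s['K'])@(Rm(s).T@(np.array(p)-s['origin'])); return c[:2]/c[2]
E
python3 - <<'E'
from h import *
st=readout.get_state()
for k in st: print(k,np.round(st[k],3))
print(r.tip_reach)
for n in ('side','top','wrist'):
    s=snap(n,n+'0.png'); print(n,s['K'],s['origin'],s['attitude'])
E
```

```text
pics
clock 0.0
q [-1.227  0.69  -0.194  1.566  0.157  0.903 -0.215]
qd [-0.    -0.001  0.    -0.002 -0.     0.001 -0.   ]
joint_torque [ 0.0000e+00 -5.2755e+01 -1.2670e+00 -1.5343e+01 -5.3000e-02  6.0000e-03
  0.0000e+00]
tool_pos [0.19  0.595 0.26 ]
eef_rot [ 0.154  0.988 -0.001 -0.   ]
contact_force [-0.245  1.032  0.179]
moment [-0.018  0.009  0.058]
opening 1.002
0.022
side [[389.58764996   0.         255.1301319 ]
 [  0.         389.58764996 190.56853044]
 [  0.           0.           1.        ]] [ 1.05061874 -0.59619087  0.80597684] [ 0.86318361  0.30487182 -0.13745595 -0.37825004]
top [[371.10228584   0.         253.82443035]
 [  0.         371.10228584 190.53667771]
 [  0.           0.           1.        ]] [0.37804346 0.02841767 1.11023867] [-0.69828242  0.71136728 -0.0627559   0.04919301]
wrist [[323.97236733   0.         252.40648815]
 [  0.         323.97236733 191.30859635]
 [  0.           0.           1.        ]] [0.12563708 0.61419607 0.38435801] [0.8001582  0.58461492 0.07852258 0.10865753]
```

View pics/top0.png

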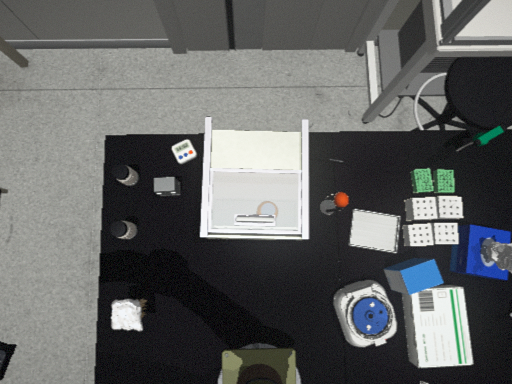

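View pics/side0.png

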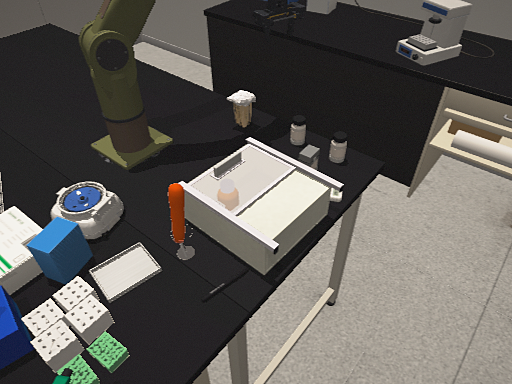

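View pics/wrist0.png

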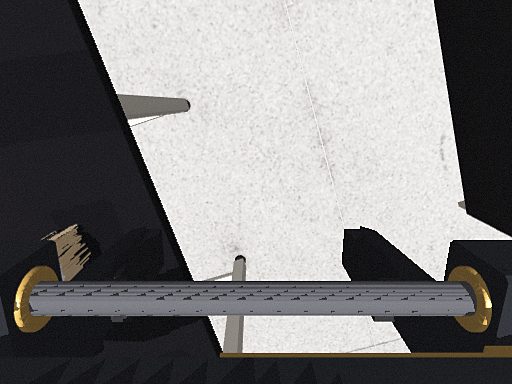

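Run:
```python
from h import *
t=snap('top');s=snap('side')
print('tcp',proj(t,[.19,.595,.26]),proj(s,[.19,.595,.26]),'base',proj(t,[0,0,0]))
for n,(u,v,z) in dict(jarA=(124,172,.096),jarB=(124,230,.096),box=(167,184,.086),timer=(184,152,.018),c1=(207,118,.131),c2=(307,120,.131),c3=(202,238,.112),c4=(309,238,.112),handle=(255,219,.155),tool=(326,208,0),traytl=(356,209,.014),traytr=(399,217,.014),traybr=(393,254,.014),traybl=(349,245,.014)).items(): print(n,ray(t,u,v,z).round(3))
```

```text
tcp [-14.75900139 343.77695781] [278.33048108  32.00506656] base [259.67638016 386.68128591]
jarA [0.598 0.366 0.096]
jarB [0.438 0.361 0.096]
box [0.564 0.249 0.086]
timer [0.674 0.214 0.018]
c1 [0.739 0.133 0.131]
c2 [ 0.729 -0.143  0.131]
c3 [0.412 0.148 0.112]
c4 [ 0.406 -0.138  0.112]
handle [0.456 0.007 0.155]
tool [ 0.498 -0.211  0.   ]
traytl [ 0.492 -0.298  0.014]
traytr [ 0.466 -0.425  0.014]
traybr [ 0.358 -0.399  0.014]
traybl [ 0.386 -0.271  0.014]
```

Run:
```python
from h import *
t=snap('top');s=snap('side')
def tri(a,b):
    A=[];o=[]
    for S,(u,v) in ((t,a),(s,b)):
        d=Rm(S)@np.linalg.inv(S['K'])@[u,v,1]; A.append(d/np.linalg.norm(d)); o.append(np.array(S['origin']))
    M=sum(np.eye(3)-np.outer(d,d) for d in A); return np.linalg.solve(M,sum((np.eye(3)-np.outer(d,d))@p for d,p in zip(A,o)))
print(tri((127,313),(241,97)), tri((124,172),(339,138)))
a=cv2.resize(t['pixels'][110:350,90:350],None,fx=3,fy=3,interpolation=cv2.INTER_CUBIC)
a=np.clip(a.astype(float)*1.0,0,255); a=(255*(a/255)**.5).astype('uint8')
b=cv2.resize(s['pixels'][80:200,190:390],None,fx=4,fy=4,interpolation=cv2.INTER_CUBIC); b=(255*(b/255)**.5).astype('uint8')
cv2.imwrite('pics/a.png',cv2.resize(a,(650,600))[:,:,::-1]);cv2.imwrite('pics/b.png',b[:,:,::-1])
```

```text
[0.22323445 0.33832473 0.11443655] [0.60245339 0.37180223 0.08344648]
```

View pics/a.png

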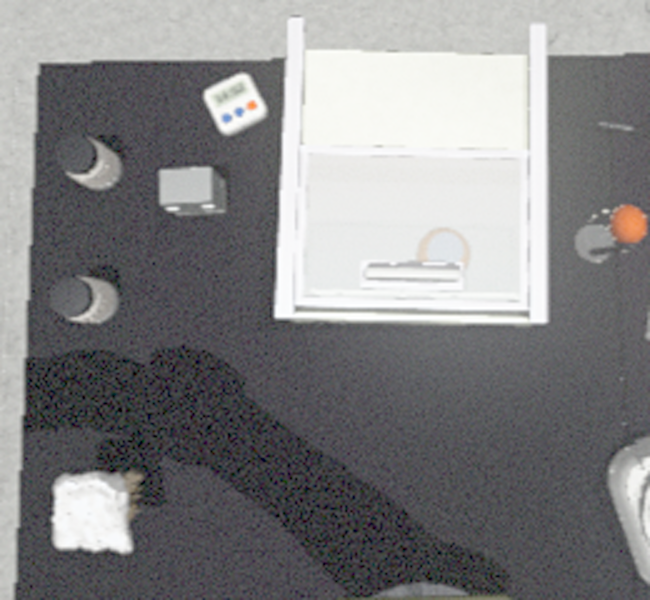

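View pics/b.png

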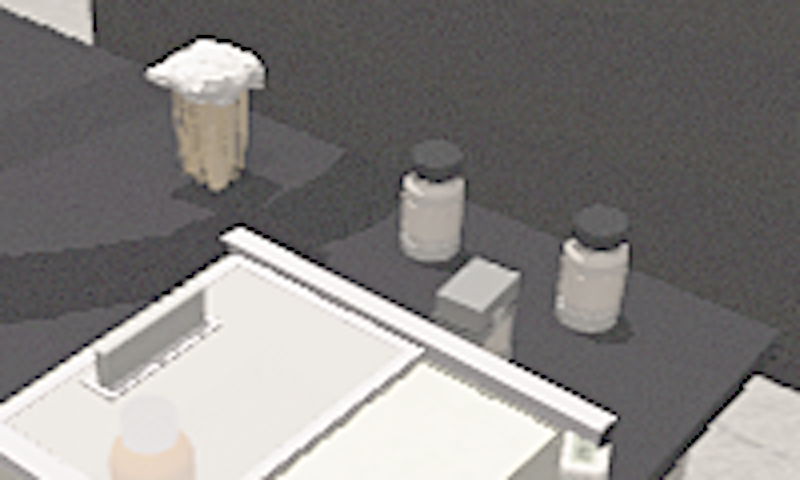

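Call:
carry_out --motion '[[[0, 0, -5, 0, 0, 0.15, 100], [0, 0, -5, 0, 0, 0.15, 100], [0, 0, -5, 0, 0, 0.15, 100], [0, 0, -5, 0, 0, 0.15, 100], [0, 0, -5, 0, 0, 0.15, 100], [0, 0, -5, 0, 0, 0.15, 100], [0, 0, -5, 0, 0, 0.15, 100], [0, 0, -5, 0, 0, 0.15, 100]]]'

```text
clock: 1.15
tool_pos: [0.1904, 0.5952, 0.3009]
eef_rot: [0.687, 0.726, -0.0, -0.0]
contact_force: [0.1, 0.1, -0.5]
opening: 1.002
```

```bash
cat >> h.py <<'E'
def to(x,y,z,yaw=-.025):
    """tool-frame shift (mm) and turn needed from the measured pose to world pose; yaw = world angle of tool y (mod pi)"""
    st=readout.get_state(); q=R.from_quat(st['eef_rot']); m=q.as_matrix()
    x0=np.array([0,0,0.])
    tgt=np.array([[-np.sin(-yaw)*0+np.cos(yaw+np.pi/2),np.cos(yaw),0],[np.sin(yaw+np.pi/2),np.sin(yaw),0],[0,0,-1]])
    rv=R.from_matrix(m.T@tgt).as_rotvec()
    d=np.array([x,y,z])-st['tool_pos']
    print('t',round(st['clock'],2),'pos',np.round(st['tool_pos'],4),'F',np.round(st['contact_force'],1),'op',round(st['opening'],3))
    print('rot',rv.round(3),'tool shift now',(m.T@d*1000).round(1),'after turn',(tgt.T@d*1000).round(1))
E
python3 - <<'E'
from h import *
to(.456,.007,.30)
E
```

```text
t 1.15 pos [0.1904 0.5952 0.3009] F [ 0.1  0.1 -0.5] op 1.002
rot [-0.   -0.    0.08] tool shift now [-602.   232.9    0.8] after turn [-581.4  280.3    0.9]
```

Call:
carry_out --motion '[[[0, 0, 0, 0, 0, 0.08, 100], [-40, 20, 0, 0, 0, 0, 100], [-40, 20, 0, 0, 0, 0, 100], [-40, 20, 0, 0, 0, 0, 100], [-40, 20, 0, 0, 0, 0, 100], [-40, 20, 0, 0, 0, 0, 100], [-40, 20, 0, 0, 0, 0, 100], [-40, 20, 0, 0, 0, 0, 100]]]'

```text
clock: 1.95
tool_pos: [0.3257, 0.3111, 0.301]
eef_rot: [0.714, 0.701, 0.0, -0.0]
contact_force: [1.3, 0.1, -0.3]
opening: 1.001
```

Call:
carry_out --motion '[[[-40, 20, 0, 0, 0, 0, 100], [-40, 20, 0, 0, 0, 0, 100], [-40, 20, 0, 0, 0, 0, 100], [-40, 20, 0, 0, 0, 0, 100], [-40, 20, 0, 0, 0, 0, 100], [-40, 20, 0, 0, 0, 0, 100], [-40, 20, 0, 0, 0, 0, 100], [0, 0, 0, 0, 0, 0, 100]]]'

```text
clock: 2.75
tool_pos: [0.4622, 0.0233, 0.3012]
eef_rot: [0.718, 0.696, 0.0, 0.002]
contact_force: [-0.1, -0.5, -0.2]
opening: 0.999
```

Run:
```python
from h import *
to(.456,.007,.15)
snap('wrist','w1.png')
```

```text
t 2.75 pos [0.4622 0.0233 0.3012] F [-0.1 -0.5 -0.2] op 0.999
rot [ 0.003  0.003 -0.005] tool shift now [-16.1  -6.1 151.2] after turn [-16.5  -5.7 151.2]
```

View pics/w1.png

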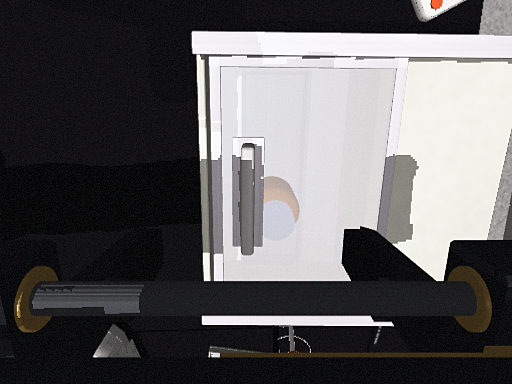

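Run:
```python
from h import *
s=snap('wrist')
for n,u,v,z in (('h1',248,146,.155),('h2',247,253,.155),('lrail1',195,34,.131),('lrail2',511,37,.131),('frontR',203,322,.112),('capdone',278,220,.109)): print(n,ray(s,u,v,z).round(4))
```

```text
h1 [0.4583 0.0582 0.155 ]
h2 [ 0.4545 -0.0393  0.155 ]
lrail1 [0.4166 0.1491 0.131 ]
lrail2 [0.6799 0.1402 0.131 ]
frontR [ 0.4012 -0.1442  0.112 ]
capdone [ 0.4865 -0.0252  0.109 ]
```

Call:
carry_out --motion '[[[-14, -6, 30, 0, 0, 0.005, 100], [0, 0, 40, 0, 0, 0, 100], [0, 0, 40, 0, 0, 0, 100], [0, 0, 30, 0, 0, 0, 100], [0, 0, 11, 0, 0, 0, 100], [0, 0, 0, 0, 0, 0, 0], [0, 0, 0, 0, 0, 0, 0], [0, 0, 0, 0, 0, 0, 0]]]' --squeeze 20

```text
clock: 3.65
tool_pos: [0.4541, 0.017, 0.1506]
eef_rot: [0.715, 0.699, 0.001, 0.0]
contact_force: [1.7, -0.5, 0.6]
opening: 0.75
```

Call:
carry_out --motion '[[[0, 0, 0, 0, 0, 0, 0], [0, 0, 0, 0, 0, 0, 0], [0, 0, 0, 0, 0, 0, 0]]]'

```text
clock: 3.95
tool_pos: [0.4538, 0.0162, 0.1501]
eef_rot: [0.716, 0.699, 0.0, 0.0]
contact_force: [-0.2, 0.2, -0.1]
opening: 0.479
```

Call:
carry_out --motion '[[[0, 0, 0, 0, 0, 0, 0], [0, 0, 0, 0, 0, 0, 0], [0, 0, 0, 0, 0, 0, 0], [0, 0, 0, 0, 0, 0, 0], [0, 0, 0, 0, 0, 0, 0], [0, 5, 0, 0, 0, 0, 0], [0, 10, 0, 0, 0, 0, 0], [0, 15, 0, 0, 0, 0, 0]]]'

```text
clock: 4.75
tool_pos: [0.4824, 0.015, 0.1498]
eef_rot: [0.716, 0.698, -0.001, -0.001]
contact_force: [-2.8, -1.1, 1.9]
opening: 0.136
```

Call:
carry_out --motion '[[[0, 20, 0, 0, 0, 0, 0], [0, 20, 0, 0, 0, 0, 0], [0, 20, 0, 0, 0, 0, 0], [0, 20, 0, 0, 0, 0, 0], [0, 15, 0, 0, 0, 0, 0], [0, 10, 0, 0, 0, 0, 0], [0, 0, 0, 0, 0, 0, 0]]]'

```text
clock: 5.45
tool_pos: [0.5905, 0.0106, 0.1498]
eef_rot: [0.716, 0.698, 0.0, 0.002]
contact_force: [1.9, -5.0, 0.5]
opening: 0.134
```

Call:
carry_out --motion '[[[0, 6, 0, 0, 0, 0, 0], [0, 6, 0, 0, 0, 0, 0], [0, 5, 0, 0, 0, 0, 0], [0, 4, 0, 0, 0, 0, 0], [0, 3, 0, 0, 0, 0, 0], [0, 0, 0, 0, 0, 0, 0]]]'

```text
clock: 6.05
tool_pos: [0.6005, 0.0103, 0.1494]
eef_rot: [0.716, 0.698, -0.01, -0.008]
contact_force: [-25.3, -5.0, 25.2]
opening: 0.137
```

Call:
carry_out --motion '[[[0, -10, 0, 0, 0, 0, 0], [0, 0, 0, 0, 0, 0, 60], [0, 0, 0, 0, 0, 0, 60], [0, 0, 0, 0, 0, 0, 60], [0, 0, 0, 0, 0, 0, 60], [0, 0, -10, 0, 0, 0, 60], [0, 0, -40, 0, 0, 0, 60], [0, 0, -40, 0, 0, 0, 60]]]'

```text
clock: 6.85
tool_pos: [0.6021, 0.0127, 0.2406]
eef_rot: [0.715, 0.699, -0.001, -0.001]
contact_force: [1.0, 0.1, -0.3]
opening: 0.6
```

Call:
carry_out --motion '[[[0, -30, -40, 0, 0, 0, 100], [0, -45, -20, 0, 0, 0, 100], [0, -45, 0, 0, 0, 0, 100], [0, 0, 0, 0, 0, 0, 100]]]'

```text
clock: 7.25
tool_pos: [0.4743, 0.015, 0.2999]
eef_rot: [0.716, 0.699, -0.003, -0.003]
contact_force: [0.6, 0.3, -0.5]
opening: 0.942
```

Run:
```python
from h import *
to(.486,-.025,.30,-.035)
snap('wrist','w2.png')
```

```text
t 7.25 pos [0.4743 0.015  0.2999] F [ 0.6  0.3 -0.5] op 0.942
rot [-0.009  0.     0.011] tool shift now [-39.7  12.6  -0.2] after turn [-39.6  13.1  -0.1]
```

View pics/w2.png

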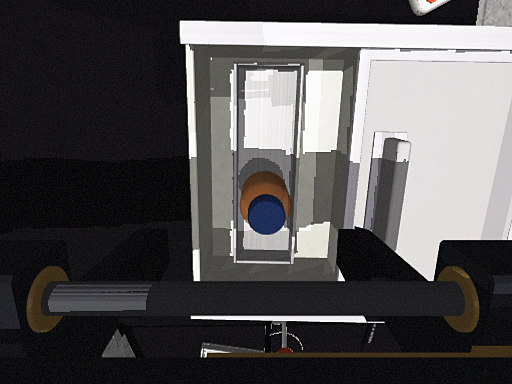

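Run:
```python
from h import *
s=snap('wrist')
c=[ray(s,u,v,.045) for u,v in ((232,64),(304,66),(296,265),(232,262))]
print(np.round(c,4)); print('rim mid',np.mean(c,0).round(4))
im=s['pixels'].astype(int); m=((im[:,:,2]>90)&(im[:,:,0]<60)).astype('uint8'); m[:180]=0;m[240:]=0
n,l,st,ce=cv2.connectedComponentsWithStats(m);k=1+np.argmax(st[1:,4]);print(st[k],ce[k]);cap=ray(s,*ce[k],.109);print(cap)
to(cap[0],cap[1],.30,-.035)
```

```text
[[ 0.4588  0.1231  0.045 ]
 [ 0.5379  0.1192  0.045 ]
 [ 0.5321 -0.1225  0.045 ]
 [ 0.4493 -0.1164  0.045 ]]
rim mid [0.4945 0.0008 0.045 ]
[270 206   8  20  35] [273.88571429 214.        ]
[ 0.49992967 -0.02947587  0.109     ]
t 7.35 pos [0.4821 0.0156 0.3007] F [ 1.1  0.1 -0.1] op 0.995
rot [ 0.001 -0.001  0.011] tool shift now [-44.7  18.9   0.7] after turn [-44.5  19.4   0.7]
```

Run:
```python
from h import *
s=snap('wrist'); im=s['pixels'].astype(int)
def blob(m,z):
    n,l,st,ce=cv2.connectedComponentsWithStats(m.astype('uint8'));k=1+np.argmax(st[1:,4]);x,y,w,h,a=st[k]; print(st[k],ray(s,x+w/2-.5,y+h/2-.5,z).round(4))
r_,g,b=im[:,:,0],im[:,:,1],im[:,:,2]
w=np.zeros(r_.shape,bool); w[170:245,210:320]=1
blob((b>r_+20)&w,.109)
blob((r_>b+40)&w,.06)
for v in (90,130,250): print(v,[(u,im[v,u].sum()//3) for u in range(205,310,3)])
to(.487,-.03,.3,-.035)
```

```text
[ 238  195   38   40 1197] [ 0.4857 -0.0294  0.109 ]
[ 231  172   51   51 1056] [ 0.486 -0.025  0.06 ]
90 [(205, np.int64(133)), (208, np.int64(132)), (211, np.int64(139)), (214, np.int64(139)), (217, np.int64(141)), (220, np.int64(128)), (223, np.int64(255)), (226, np.int64(200)), (229, np.int64(57)), (232, np.int64(121)), (235, np.int64(129)), (238, np.int64(228)), (241, np.int64(226)), (244, np.int64(229)), (247, np.int64(226)), (250, np.int64(218)), (253, np.int64(230)), (256, np.int64(224)), (259, np.int64(225)), (262, np.int64(220)), (265, np.int64(217)), (268, np.int64(218)), (271, np.int64(217)), (274, np.int64(215)), (277, np.int64(206)), (280, np.int64(213)), (283, np.int64(212)), (286, np.int64(221)), (289, np.int64(87)), (292, np.int64(204)), (295, np.int64(85)), (298, np.int64(246)), (301, np.int64(243)), (304, np.int64(250)), (307, np.int64(250))]
130 [(205, np.int64(136)), (208, np.int64(133)), (211, np.int64(135)), (214, np.int64(136)), (217, np.int64(132)), (220, np.int64(130)), (223, np.int64(255)), (226, np.int64(233)), (229, np.int64(61)), (232, np.int64(124)), (2
[... 754 characters left out ...]
64(60)), (235, np.int64(54)), (238, np.int64(47)), (241, np.int64(48)), (244, np.int64(53)), (247, np.int64(84)), (250, np.int64(86)), (253, np.int64(83)), (256, np.int64(87)), (259, np.int64(83)), (262, np.int64(80)), (265, np.int64(118)), (268, np.int64(116)), (271, np.int64(116)), (274, np.int64(119)), (277, np.int64(123)), (280, np.int64(134)), (283, np.int64(194)), (286, np.int64(62)), (289, np.int64(88)), (292, np.int64(223)), (295, np.int64(225)), (298, np.int64(221)), (301, np.int64(219)), (304, np.int64(219)), (307, np.int64(219))]
t 7.4 pos [0.4837 0.0157 0.3006] F [ 0.6 -0.4  0.9] op 0.997
rot [ 0.003 -0.001  0.011] tool shift now [-45.6   4.4   0.6] after turn [-45.5   4.9   0.6]
```

Call:
carry_out --motion '[[[-20, 2, 0, 0, 0, 0.011, 100], [-23, 1, 20, 0, 0, 0, 100], [0, 0, 40, 0, 0, 0, 100], [0, 0, 40, 0, 0, 0, 100], [0, 0, 40, 0, 0, 0, 100], [0, 0, 40, 0, 0, 0, 100], [0, 0, 20, 0, 0, 0, 100], [0, 0, 13, 0, 0, 0, 100]]]' --squeeze 20

```text
clock: 8.2
tool_pos: [0.4857, -0.0276, 0.084]
eef_rot: [0.719, 0.695, -0.0, -0.0]
contact_force: [-0.2, 0.5, 0.5]
opening: 1.001
```

Call:
carry_out --motion '[[[0, 0, 0, 0, 0, 0, 100], [0, 0, 0, 0, 0, 0, 0], [0, 0, 0, 0, 0, 0, 0], [0, 0, 0, 0, 0, 0, 0], [0, 0, 0, 0, 0, 0, 0], [0, 0, 0, 0, 0, 0, 0], [0, 0, 0, 0, 0, 0, 0], [0, 0, 0, 0, 0, 0, 0]]]'

```text
clock: 9.0
tool_pos: [0.4853, -0.0276, 0.0873]
eef_rot: [0.719, 0.695, 0.001, 0.001]
contact_force: [2.2, -0.5, 6.1]
opening: 0.65
```

Run:
```python
from h import *
to(.486,-.028,.31,-.035)
s=snap('wrist')
```

```text
t 9.0 pos [ 0.4853 -0.0276  0.0873] F [ 2.2 -0.5  6.1] op 0.65
rot [ 0.002 -0.    -0.   ] tool shift now [  -0.3    1.3 -222.7] after turn [  -0.3    0.7 -222.7]
```

Call:
carry_out --motion '[[[0, 0, 0, 0, 0, 0, 0], [0, 0, -8, 0, 0, 0, 0], [0, 0, -15, 0, 0, 0, 0], [0, 0, 0, 0, 0, 0, 0]]]' --squeeze 25

```text
clock: 9.45
tool_pos: [0.4843, -0.0276, 0.1108]
eef_rot: [0.719, 0.695, 0.0, 0.0]
contact_force: [1.4, -0.2, -2.3]
opening: 0.646
```

Call:
carry_out --motion '[[[0, 0, -30, 0, 0, 0, 0], [0, 0, -45, 0, 0, 0, 0], [0, 0, -45, 0, 0, 0, 0], [0, 0, -45, 0, 0, 0, 0], [0, 0, -35, 0, 0, 0, 0], [-10, 0, -10, 0, 0, 0, 0], [-20, -3, 0, 0, 0, 0, 0], [-32, -5, 0, 0, 0, 0, 0]]]'

```text
clock: 10.25
tool_pos: [0.4736, -0.0883, 0.3187]
eef_rot: [0.718, 0.696, -0.0, -0.001]
contact_force: [0.6, -0.3, -2.1]
opening: 0.647
```

Call:
carry_out --motion '[[[-40, -6, 0, 0, 0, 0, 0], [-40, -6, 0, 0, 0, 0, 0], [-40, -6, 0, 0, 0, 0, 0], [-40, -6, 0, 0, 0, 0, 0], [-40, -6, 0, 0, 0, 0, 0], [-30, -5, 0, 0, 0, 0, 0], [-20, -3, 0, 0, 0, 0, 0], [-10, -2, 0, 0, 0, 0, 0]]]'

```text
clock: 11.05
tool_pos: [0.4228, -0.3498, 0.3178]
eef_rot: [0.721, 0.693, -0.001, -0.002]
contact_force: [-0.6, 0.7, -2.3]
opening: 0.644
```

Run:
```python
from h import *
to(.4255,-.348,.1,-.035)
s=snap('wrist','w3.png')
```

```text
t 11.05 pos [ 0.4228 -0.3498  0.3178] F [-0.6  0.7 -2.3] op 0.644
rot [-0.004 -0.001 -0.004] tool shift now [  1.7   3.4 217.8] after turn [  1.9   2.6 217.8]
```

View pics/w3.png

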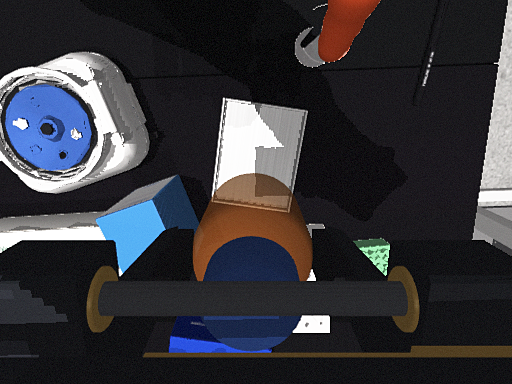

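Run:
```python
from h import *
s=snap('wrist')
c=np.mean([ray(s,u,v,.014) for u,v in ((223,98),(308,110),(290,212),(213,200))],0);print(c)
to(c[0],c[1],.1,-.035)
```

```text
[ 0.42998512 -0.35480441  0.014     ]
t 11.15 pos [ 0.4236 -0.3487  0.3183] F [ 0.  -0.1 -2.4] op 0.647
rot [-0.003 -0.001 -0.003] tool shift now [ -6.1   7.1 218.3] after turn [ -5.9   6.6 218.3]
```

Call:
carry_out --motion '[[[-4, 5, 10, 0, 0, 0, 0], [0, 0, 30, 0, 0, 0, 0], [0, 0, 45, 0, 0, 0, 0], [0, 0, 45, 0, 0, 0, 0], [0, 0, 45, 0, 0, 0, 0], [0, 0, 35, 0, 0, 0, 0], [0, 0, 15, 0, 0, 0, 0], [0, 0, 0, 0, 0, 0, 0]]]'

```text
clock: 11.95
tool_pos: [0.4295, -0.3489, 0.0917]
eef_rot: [0.718, 0.696, 0.0, -0.003]
contact_force: [0.2, -0.0, -2.2]
opening: 0.646
```

Call:
carry_out --motion '[[[0, 0, 3, 0, 0, 0, 0], [0, 0, 3, 0, 0, 0, 0], [0, 0, 3, 0, 0, 0, 0], [0, 0, 2, 0, 0, 0, 0], [0, 0, 0, 0, 0, 0, 0]]]'

```text
clock: 12.45
tool_pos: [0.43, -0.3519, 0.0839]
eef_rot: [0.719, 0.695, 0.0, 0.0]
contact_force: [-0.3, 0.9, -2.0]
opening: 0.648
```

Call:
carry_out --motion '[[[0, 0, 2, 0, 0, 0, 0], [0, 0, 2, 0, 0, 0, 0], [0, 0, 1, 0, 0, 0, 0], [0, 0, 1, 0, 0, 0, 0], [0, 0, 0, 0, 0, 0, 0]]]'

```text
clock: 12.95
tool_pos: [0.4302, -0.3518, 0.0792]
eef_rot: [0.719, 0.695, 0.0, 0.0]
contact_force: [-1.9, 2.4, 13.2]
opening: 0.647
```

Call:
carry_out --motion '[[[0, 0, -1, 0, 0, 0, 80], [0, 0, 0, 0, 0, 0, 100], [0, 0, 0, 0, 0, 0, 100], [0, 0, 0, 0, 0, 0, 100], [0, 0, -10, 0, 0, 0, 100], [0, 0, -40, 0, 0, 0, 100], [0, 0, -50, 0, 0, 0, 100], [0, 0, -50, 0, 0, 0, 100]]]'

```text
clock: 13.75
tool_pos: [0.4294, -0.3516, 0.2306]
eef_rot: [0.719, 0.695, -0.0, -0.001]
contact_force: [0.5, -0.3, 0.1]
opening: 1.001
```

Call:
carry_out --motion '[[[0, 0, -50, 0, 0, 0, 100], [0, 0, -35, 0, 0, 0, 100], [40, 0, 0, 0, 0, 0, 100], [48, 0, 0, 0, 0, 0, 100], [48, 0, 0, 0, 0, 0, 100], [48, 0, 0, 0, 0, 0, 100], [48, 0, 0, 0, 0, 0, 100], [48, 0, 0, 0, 0, 0, 100]]]'

```text
clock: 14.55
tool_pos: [0.4392, -0.0703, 0.3144]
eef_rot: [0.72, 0.694, 0.0, 0.0]
contact_force: [1.3, 0.8, -0.5]
opening: 1.0
```

Call:
carry_out --motion '[[[48, 5, 0, 0, 0, 0, 100], [48, 5, 0, 0, 0, 0, 100], [48, 5, 0, 0, 0, 0, 100], [48, 5, 0, 0, 0, 0, 100], [40, 5, 0, 0, 0, 0, 100], [30, 5, 0, 0, 0, 0, 100], [0, 0, 0, 0, 0, 0, 100], [0, 0, 0, 0, 0, 0, 100]]]'

```text
clock: 15.35
tool_pos: [0.4785, 0.1887, 0.3139]
eef_rot: [0.719, 0.695, -0.0, 0.0]
contact_force: [0.4, -0.1, 0.3]
opening: 1.001
```

Run:
```python
from h import *
to(.564,.25,.3,-.035)
s=snap('wrist','w4.png');t=snap('top')
cv2.imwrite('pics/m.png',np.hstack([s['pixels'],t['pixels'][100:292,90:430].repeat(2,0)[:, :].repeat(1,1)])[:,:800,::-1])
```

```text
t 15.35 pos [0.4785 0.1887 0.3139] F [ 0.4 -0.1  0.3] op 1.001
rot [-0.     0.     0.001] tool shift now [64.2 83.4 13.9] after turn [64.3 83.3 13.9]
```

View pics/m.png

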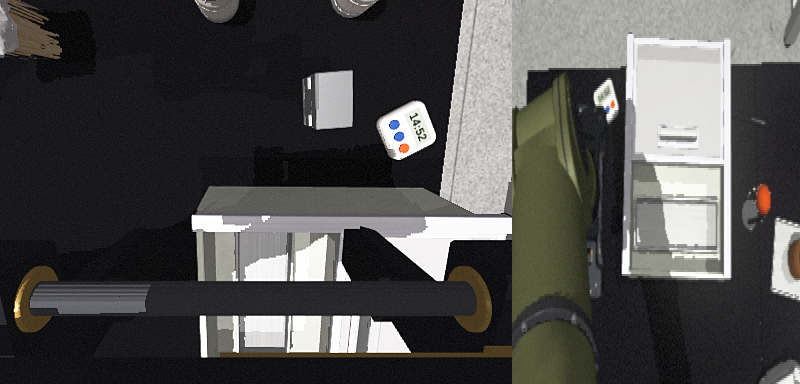

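Run:
```python
from h import *
s=snap('wrist'); im=s['pixels'].astype(int)
m=(im.min(2)>130)[60:140,305:365].astype('uint8'); n,l,st,ce=cv2.connectedComponentsWithStats(m);k=1+np.argmax(st[1:,4])
c=cv2.findContours((l==k).astype('uint8'),0,2)[0][0]; rr=cv2.minAreaRect(c); print(rr)
p=ray(s,rr[0][0]+305,rr[0][1]+60,.086); print(p)
P=np.array([ray(s,a+305,b+60,.086) for a,b in cv2.boxPoints(rr)]);print(P.round(4), np.linalg.norm(np.diff(P,axis=0),axis=1))
to(p[0],p[1],.25,-.035)
```

```text
((28.327314376831055, 37.47414779663086), (58.00293731689453, 37.10688400268555), 88.21009063720703)
[0.56596707 0.25502363 0.086     ]
[[0.5453 0.2837 0.086 ]
 [0.5831 0.2834 0.086 ]
 [0.5876 0.225  0.086 ]
 [0.548  0.2253 0.086 ]] [0.03783924 0.05854331 0.03960317]
t 15.5 pos [0.4787 0.1869 0.314 ] F [-0.3  0.3  0.3] op 0.996
rot [-0.     0.001 -0.003] tool shift now [71.5 84.6 63.9] after turn [71.2 84.8 64. ]
```

Call:
carry_out --motion '[[[24, 28, 10, 0, 0, 0, 100], [25, 30, 20, 0, 0, 0, 100], [22, 27, 30, 0, 0, 0, 100], [0, 0, 40, 0, 0, -0.05, 100], [0, 0, 45, 0, 0, 0, 100], [0, 0, 45, 0, 0, 0, 100], [0, 0, 30, 0, 0, 0, 100], [0, 0, 16, 0, 0, 0, 100]]]' --squeeze 25

```text
clock: 16.3
tool_pos: [0.5651, 0.2544, 0.0752]
eef_rot: [0.703, 0.712, -0.002, -0.0]
contact_force: [-0.7, -0.3, 0.6]
opening: 0.996
```

Call:
carry_out --motion '[[[0, 0, 0, 0, 0, 0, 100], [0, 0, 0, 0, 0, 0, 50], [0, 0, 0, 0, 0, 0, 20], [0, 0, 0, 0, 0, 0, 20], [0, 0, 0, 0, 0, 0, 20], [0, 0, 0, 0, 0, 0, 20], [0, 0, 0, 0, 0, 0, 20], [0, 0, 0, 0, 0, 0, 20]]]'

```text
clock: 17.1
tool_pos: [0.5663, 0.2568, 0.0779]
eef_rot: [0.702, 0.712, 0.0, -0.0]
contact_force: [-0.9, -0.6, 2.2]
opening: 0.452
```

Call:
carry_out --motion '[[[0, 0, 0, 0, 0, 0, 0], [0, 0, 0, 0, 0, 0, 0], [0, 0, 0, 0, 0, 0, 0], [0, 0, 0, 0, 0, 0, 0]]]'

```text
clock: 17.5
tool_pos: [0.5663, 0.2568, 0.0779]
eef_rot: [0.702, 0.712, 0.0, -0.0]
contact_force: [-1.6, -0.4, 3.9]
opening: 0.452
```

Call:
carry_out --motion '[[[0, 0, -10, 0, 0, 0, 0], [0, 0, -30, 0, 0, 0, 0], [0, 0, -45, 0, 0, 0, 0], [0, 0, -45, 0, 0, 0, 0], [0, 0, -45, 0, 0, 0, 0], [0, 0, -25, 0, 0, 0.05, 0], [0, 0, 0, 0, 0, 0, 0]]]'

```text
clock: 18.2
tool_pos: [0.5684, 0.2572, 0.2819]
eef_rot: [0.72, 0.694, 0.004, 0.001]
contact_force: [-0.3, 0.7, -1.7]
opening: 0.454
```

Run:
```python
from h import *
import json
s=snap('wrist'); st=readout.get_state(); m=R.from_quat(st['eef_rot']).as_matrix()
off=m.T@(np.array(s['origin'])-st['tool_pos']); att=m.T@Rm(s)
yaw=-.024; T=np.array([[-np.sin(yaw),np.cos(yaw),0],[np.cos(yaw),np.sin(yaw),0],[0,0,-1]])
f=dict(K=s['K'],origin=np.array([.4837,.0157,.3006])+T@off,attitude=T@att)
for u,v in ((256.7,130),(257,90),(257,250),(246,64),(246,262),(257,214)): print(u,v,ray(f,u,v,.045).round(4))
# own test: bottle cap
print(ray(f,256.5,214.5,.109))
to(.49,.07,.3,-.035)
```

```text
256.7 130 [0.4926 0.052  0.045 ]
257 90 [0.4939 0.0965 0.045 ]
257 250 [ 0.4898 -0.1003  0.045 ]
246 64 [0.4823 0.1243 0.045 ]
246 262 [ 0.4751 -0.1169  0.045 ]
257 214 [ 0.4908 -0.0513  0.045 ]
[ 0.48951269 -0.02954329  0.109     ]
t 18.25 pos [0.5668 0.2568 0.2792] F [-0.1 -0.  -2.9] op 0.449
rot [ 0.003 -0.001  0.001] tool shift now [-189.3  -70.3  -21.3] after turn [-189.4  -70.2  -20.8]
```

Call:
carry_out --motion '[[[-20, -6, 0, 0, 0, 0, 0], [-38, -11, 0, 0, 0, 0, 0], [-48, -13, 0, 0, 0, 0, 0], [-48, -13, 0, 0, 0, 0, 0], [-48, -13, 0, 0, 0, 0, 0], [-35, -9, 0, 0, 0, 0, 0], [-20, -6, 0, 0, 0, 0, 0], [0, 0, 0, 0, 0, 0, 0]]]'

```text
clock: 19.05
tool_pos: [0.4836, -0.0016, 0.2761]
eef_rot: [0.721, 0.693, -0.003, -0.001]
contact_force: [0.3, 0.2, -2.7]
opening: 0.456
```

Run:
```python
from h import *
to(.4875,.003,.1,-.035)
s=snap('wrist','w5.png')
```

```text
t 19.05 pos [ 0.4836 -0.0016  0.2761] F [ 0.3  0.2 -2.7] op 0.456
rot [-0.005  0.003 -0.006] tool shift now [  5.2   4.7 176.1] after turn [  4.8   3.8 176.1]
```

View pics/w5.png

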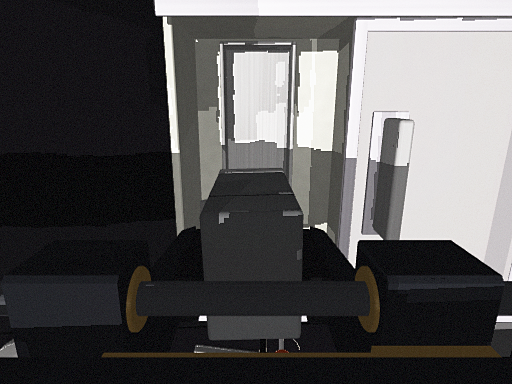

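Run:
```python
from h import *
s=snap('wrist')
im=s['pixels'].astype(int)
print([(u,im[100,u].sum()//3) for u in range(206,310,2)])
for u in (219,298): print(ray(s,u,43,.045).round(4))
to(.4875,.003,.1,-.035)
```

```text
[(206, np.int64(93)), (208, np.int64(93)), (210, np.int64(89)), (212, np.int64(98)), (214, np.int64(92)), (216, np.int64(103)), (218, np.int64(253)), (220, np.int64(182)), (222, np.int64(177)), (224, np.int64(55)), (226, np.int64(72)), (228, np.int64(80)), (230, np.int64(71)), (232, np.int64(255)), (234, np.int64(231)), (236, np.int64(227)), (238, np.int64(226)), (240, np.int64(228)), (242, np.int64(229)), (244, np.int64(227)), (246, np.int64(228)), (248, np.int64(221)), (250, np.int64(230)), (252, np.int64(225)), (254, np.int64(227)), (256, np.int64(228)), (258, np.int64(217)), (260, np.int64(226)), (262, np.int64(219)), (264, np.int64(218)), (266, np.int64(223)), (268, np.int64(212)), (270, np.int64(225)), (272, np.int64(221)), (274, np.int64(217)), (276, np.int64(210)), (278, np.int64(214)), (280, np.int64(208)), (282, np.int64(208)), (284, np.int64(210)), (286, np.int64(179)), (288, np.int64(79)), (290, np.int64(225)), (292, np.int64(171)), (294, np.int64(94)), (296, np.int64(107)), (298, np.int64(244)), (300, np.int64(240)), (302, np.int64(239)), (304, np.int64(241)), (306, np.int64(240)), (308, np.int64(241))]
[0.455  0.1264 0.045 ]
[0.5348 0.1235 0.045 ]
t 19.15 pos [0.4856 0.0027 0.2765] F [ 0.4  1.3 -1.7] op 0.452
rot [-0.003 -0.     0.   ] tool shift now [  0.3   2.3 176.5] after turn [  0.3   1.9 176.5]
```

Call:
carry_out --motion '[[[0, 2, 20, 0, 0, 0, 0], [0, 0, 40, 0, 0, 0, 0], [0, 0, 45, 0, 0, 0, 0], [0, 0, 40, 0, 0, 0, 0], [0, 0, 25, 0, 0, 0, 0], [0, 0, 8, 0, 0, 0, 0], [0, 0, 3, 0, 0, 0, 0], [0, 0, 3, 0, 0, 0, 0]]]'

```text
clock: 19.95
tool_pos: [0.4892, 0.0031, 0.0942]
eef_rot: [0.719, 0.695, 0.001, 0.0]
contact_force: [-0.3, -0.8, -3.7]
opening: 0.454
```

Call:
carry_out --motion '[[[0, 0, 2, 0, 0, 0, 0], [0, 0, 1, 0, 0, 0, 0], [0, 0, 1, 0, 0, 0, 0], [0, 0, 0, 0, 0, 0, 0]]]'

```text
clock: 20.35
tool_pos: [0.4885, 0.0023, 0.09]
eef_rot: [0.719, 0.695, 0.0, 0.0]
contact_force: [0.2, 0.1, -2.8]
opening: 0.451
```

Call:
carry_out --motion '[[[0, 0, 1, 0, 0, 0, 0], [0, 0, 1, 0, 0, 0, 0], [0, 0, 1, 0, 0, 0, 0], [0, 0, 0, 0, 0, 0, 0]]]'

```text
clock: 20.75
tool_pos: [0.4883, 0.0023, 0.0886]
eef_rot: [0.719, 0.695, 0.001, 0.0]
contact_force: [-3.9, 1.4, 20.2]
opening: 0.454
```

Call:
carry_out --motion '[[[0, 0, -2, 0, 0, 0, 80], [0, 0, 0, 0, 0, 0, 100], [0, 0, 0, 0, 0, 0, 100], [0, 0, 0, 0, 0, 0, 100], [0, 0, 0, 0, 0, 0, 100], [0, 0, -15, 0, 0, 0, 100], [0, 0, -40, 0, 0, 0, 100], [0, 0, -50, 0, 0, 0, 100]]]'

```text
clock: 21.55
tool_pos: [0.487, 0.0023, 0.1934]
eef_rot: [0.719, 0.695, -0.002, -0.002]
contact_force: [-0.4, 1.0, -0.1]
opening: 0.995
```

Call:
carry_out --motion '[[[0, 0, -50, 0, 0, 0, 100], [0, 0, -50, 0, 0, 0, 100], [35, -5, -20, 0, 0, 0, 100], [45, -5, 0, 0, 0, 0, 100], [45, -5, 0, 0, 0, 0, 100], [45, -5, 0, 0, 0, 0, 100], [45, -5, 0, 0, 0, 0, 100], [25, 0, 0, 0, 0, 0, 100]]]'

```text
clock: 22.35
tool_pos: [0.4701, 0.2476, 0.3133]
eef_rot: [0.717, 0.697, 0.0, -0.001]
contact_force: [0.4, -0.7, -0.3]
opening: 1.0
```

Call:
carry_out --motion '[[[0, 0, 0, 0, 0, 0, 100], [0, 0, 0, 0, 0, 0, 100]]]'

```text
clock: 22.55
tool_pos: [0.4714, 0.2427, 0.3133]
eef_rot: [0.719, 0.695, -0.001, 0.0]
contact_force: [0.1, -0.9, 0.0]
opening: 1.002
```

Run:
```python
from h import *
to(.44,.361,.3,-.035)
s=snap('wrist','w6.png')
```

```text
t 22.55 pos [0.4714 0.2427 0.3133] F [ 0.1 -0.9  0. ] op 1.002
rot [-0.001  0.001  0.001] tool shift now [117.2 -35.5  13.2] after turn [117.1 -35.5  13.3]
```

View pics/w6.png

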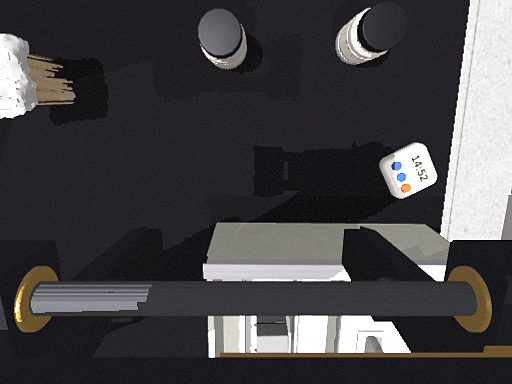

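Run:
```python
from h import *
s=snap('wrist')
for u,v in ((221.5,33),(382,27)):
    p=ray(s,u,v,.096); print(p.round(4)); to(p[0],p[1],.092,-.035)
```

```text
[0.4467 0.3732 0.096 ]
t 22.65 pos [0.4719 0.2412 0.3136] F [-0.2 -0.   1. ] op 0.999
rot [-0.     0.001 -0.002] tool shift now [131.3 -30.  221.4] after turn [131.1 -29.7 221.6]
[0.601 0.373 0.096]
t 22.65 pos [0.4719 0.2412 0.3136] F [-0.2 -0.   1. ] op 0.999
rot [-0.     0.001 -0.002] tool shift now [136.9 124.2 221.3] after turn [136.3 124.5 221.6]
```

Call:
carry_out --motion '[[[25, -15, 15, 0, 0, 0, 100], [25, -15, 15, 0, 0, 0, 100], [0, 0, 0, 0, 0, 0, 100], [0, 0, 0, 0, 0, 0, 100]]]'

```text
clock: 23.05
tool_pos: [0.4437, 0.2927, 0.2836]
eef_rot: [0.72, 0.694, -0.001, 0.0]
contact_force: [0.8, -0.6, 0.2]
opening: 1.001
```

```bash
cat >> h.py <<'E'
def caps(s,z=.096,f=None):
    g=(255*(s['pixels'].min(2)/255)**.5).astype('uint8')
    c=cv2.HoughCircles(cv2.GaussianBlur(g,(5,5),0)[:270],cv2.HOUGH_GRADIENT,1,60,param1=80,param2=16,minRadius=18,maxRadius=36)
    o=cv2.cvtColor(g,cv2.COLOR_GRAY2BGR)
    for u,v,rad in c[0]:
        p=ray(s,u,v,z); print('circle',u,v,rad,p.round(4)); cv2.circle(o,(int(u),int(v)),int(rad),(0,0,255),1)
    if f: cv2.imwrite('pics/'+f,o)
E
python3 - <<'E'
from h import *
s=snap('wrist'); caps(s,f='c1.png'); to(.445,.368,.092,-.035)
E
```

```text
circle 249.5 82.5 22.7 [0.4442 0.3765 0.096 ]
circle 385.5 83.5 23.0 [0.5685 0.3713 0.096 ]
circle 27.5 139.5 33.2 [0.2302 0.3323 0.096 ]
circle 436.5 216.5 19.1 [0.6301 0.24   0.096 ]
t 23.1 pos [0.4444 0.2922 0.284 ] F [0.4 0.5 0.8] op 0.999
rot [ 0.001  0.001 -0.003] tool shift now [ 75.9  -2.4 192. ] after turn [ 75.8  -2.1 192. ]
```

View pics/c1.png

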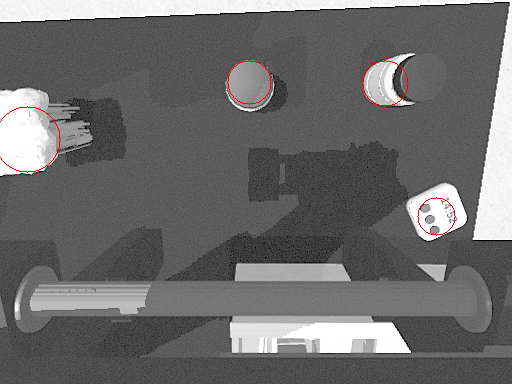

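Call:
carry_out --motion '[[[40, -2, 0, 0, 0, 0, 100], [43, -1, 20, 0, 0, 0, 100], [0, 0, 40, 0, 0, 0, 100], [0, 0, 45, 0, 0, 0, 100], [0, 0, 45, 0, 0, 0, 100], [0, 0, 30, 0, 0, 0, 100], [0, 0, 13, 0, 0, 0, 100], [0, 0, 0, 0, 0, 0, 60]]]' --squeeze 25

```text
clock: 23.9
tool_pos: [0.4441, 0.3754, 0.0899]
eef_rot: [0.72, 0.694, -0.001, 0.0]
contact_force: [-0.1, -0.1, 0.3]
opening: 0.932
```

Call:
carry_out --motion '[[[0, 0, 0, 0, 0, 0, 40], [0, 0, 0, 0, 0, 0, 20], [0, 0, 0, 0, 0, 0, 20], [0, 0, 0, 0, 0, 0, 20], [0, 0, 0, 0, 0, 0, 20], [0, 0, 0, 0, 0, 0, 20], [0, 0, 0, 0, 0, 0, 20], [0, 0, 0, 0, 0, 0, 0]]]'

```text
clock: 24.7
tool_pos: [0.4437, 0.3774, 0.0914]
eef_rot: [0.719, 0.695, 0.001, -0.0]
contact_force: [-1.2, -0.1, 5.3]
opening: 0.492
```

Call:
carry_out --motion '[[[0, 0, 0, 0, 0, 0, 0], [0, 0, 0, 0, 0, 0, 0], [0, 0, -10, 0, 0, 0, 0], [0, 0, -20, 0, 0, 0, 0], [0, 0, 0, 0, 0, 0, 0]]]'

```text
clock: 25.2
tool_pos: [0.4444, 0.3778, 0.1225]
eef_rot: [0.719, 0.695, 0.002, 0.0]
contact_force: [1.3, 0.5, -3.4]
opening: 0.492
```

Call:
carry_out --motion '[[[0, 0, -40, 0, 0, 0, 0], [0, 0, -45, 0, 0, 0, 0], [0, 0, -45, 0, 0, 0, 0], [-20, 5, -30, 0, 0, 0, 0], [-40, 7, 0, 0, 0, 0, 0], [-45, 8, 0, 0, 0, 0, 0], [-45, 8, 0, 0, 0, 0, 0], [-45, 8, 0, 0, 0, 0, 0]]]'

```text
clock: 26.0
tool_pos: [0.472, 0.1791, 0.2801]
eef_rot: [0.719, 0.695, -0.001, -0.0]
contact_force: [0.9, 0.1, -3.6]
opening: 0.493
```

Call:
carry_out --motion '[[[-45, 8, 0, 0, 0, 0, 0], [-36, 7, 0, 0, 0, 0, 0], [-25, 4, 0, 0, 0, 0, 0], [0, 0, 0, 0, 0, 0, 0], [0, 0, 0, 0, 0, 0, 0]]]'

```text
clock: 26.5
tool_pos: [0.4875, 0.074, 0.2802]
eef_rot: [0.72, 0.694, -0.0, -0.0]
contact_force: [0.2, 2.0, -3.3]
opening: 0.49
```

Run:
```python
from h import *
to(.489,.075,.1,-.035)
```

```text
t 26.5 pos [0.4875 0.074  0.2802] F [ 0.2  2.  -3.3] op 0.49
rot [-0.001 -0.    -0.001] tool shift now [  1.1   1.7 180.2] after turn [  1.1   1.5 180.2]
```

Call:
carry_out --motion '[[[1, 1, 20, 0, 0, 0, 0], [0, 0, 40, 0, 0, 0, 0], [0, 0, 45, 0, 0, 0, 0], [0, 0, 35, 0, 0, 0, 0], [0, 0, 20, 0, 0, 0, 0], [0, 0, 8, 0, 0, 0, 0], [0, 0, 3, 0, 0, 0, 0], [0, 0, 0, 0, 0, 0, 0]]]'

```text
clock: 27.3
tool_pos: [0.4894, 0.0761, 0.1101]
eef_rot: [0.719, 0.695, 0.001, 0.0]
contact_force: [0.3, -0.0, -2.5]
opening: 0.491
```

Call:
carry_out --motion '[[[0, 0, 2, 0, 0, 0, 0], [0, 0, 2, 0, 0, 0, 0], [0, 0, 1, 0, 0, 0, 0], [0, 0, 1, 0, 0, 0, 0], [0, 0, 0, 0, 0, 0, 0]]]'

```text
clock: 27.8
tool_pos: [0.4889, 0.0753, 0.1038]
eef_rot: [0.719, 0.695, 0.0, -0.0]
contact_force: [-0.0, 0.2, -3.5]
opening: 0.492
```

Call:
carry_out --motion '[[[0, 0, 1, 0, 0, 0, 0], [0, 0, 1, 0, 0, 0, 0], [0, 0, 1, 0, 0, 0, 0], [0, 0, 0, 0, 0, 0, 0]]]'

```text
clock: 28.2
tool_pos: [0.489, 0.0746, 0.1023]
eef_rot: [0.72, 0.694, 0.0, 0.0]
contact_force: [-2.4, -1.9, 15.7]
opening: 0.494
```

Call:
carry_out --motion '[[[0, 0, -1, 0, 0, 0, 80], [0, 0, 0, 0, 0, 0, 100], [0, 0, 0, 0, 0, 0, 100], [0, 0, 0, 0, 0, 0, 100], [0, 0, 0, 0, 0, 0, 100], [0, 0, -15, 0, 0, 0, 100], [0, 0, -40, 0, 0, 0, 100], [0, 0, -45, 0, 0, 0, 100]]]'

```text
clock: 29.0
tool_pos: [0.4879, 0.0752, 0.2018]
eef_rot: [0.719, 0.695, -0.002, -0.001]
contact_force: [0.6, 0.3, 1.4]
opening: 1.0
```

Call:
carry_out --motion '[[[0, 0, -45, 0, 0, 0, 100], [0, 0, -40, 0, 0, 0, 100], [35, 15, 0, 0, 0, 0, 100], [45, 22, 0, 0, 0, 0, 100], [45, 22, 0, 0, 0, 0, 100], [45, 22, 0, 0, 0, 0, 100], [40, 22, 0, 0, 0, 0, 100], [0, 0, 0, 0, 0, 0, 100]]]'

```text
clock: 29.8
tool_pos: [0.5995, 0.2893, 0.2852]
eef_rot: [0.716, 0.698, 0.002, -0.002]
contact_force: [0.8, 0.9, -0.1]
opening: 1.0
```

Call:
carry_out --motion '[[[0, 0, 0, 0, 0, 0, 100], [0, 0, 0, 0, 0, 0, 100]]]'

```text
clock: 30.0
tool_pos: [0.5987, 0.2794, 0.2864]
eef_rot: [0.72, 0.694, -0.001, 0.0]
contact_force: [0.9, 0.0, 0.6]
opening: 0.997
```

Run:
```python
from h import *
s=snap('wrist'); caps(s,f='c2.png'); to(.6,.374,.091,-.035)
```

```text
circle 253.5 67.5 23.0 [0.6032 0.3761 0.096 ]
circle 320.5 212.5 25.2 [0.667 0.234 0.096]
t 30.05 pos [0.5988 0.2792 0.2867] F [0.  0.2 0. ] op 0.994
rot [-0.001  0.001 -0.002] tool shift now [ 95.   -2.2 195.6] after turn [ 94.8  -2.1 195.7]
```

View pics/c2.png

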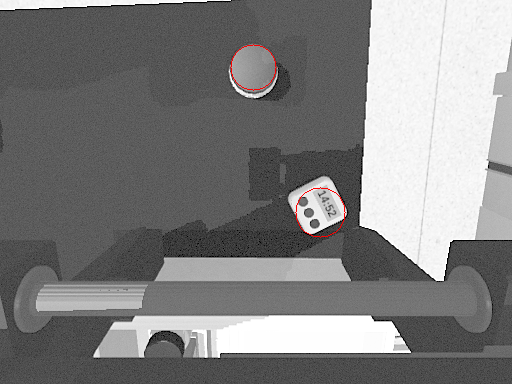

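Call:
carry_out --motion '[[[46, 1, 0, 0, 0, 0, 100], [49, 0, 20, 0, 0, 0, 100], [0, 0, 40, 0, 0, 0, 100], [0, 0, 45, 0, 0, 0, 100], [0, 0, 45, 0, 0, 0, 100], [0, 0, 30, 0, 0, 0, 100], [0, 0, 15, 0, 0, 0, 100], [0, 0, 0, 0, 0, 0, 60]]]' --squeeze 25

```text
clock: 30.85
tool_pos: [0.6023, 0.3718, 0.0912]
eef_rot: [0.72, 0.694, -0.002, -0.0]
contact_force: [-1.4, 0.2, 0.3]
opening: 0.933
```

Call:
carry_out --motion '[[[0, 0, 0, 0, 0, 0, 40], [0, 0, 0, 0, 0, 0, 20], [0, 0, 0, 0, 0, 0, 20], [0, 0, 0, 0, 0, 0, 20], [0, 0, 0, 0, 0, 0, 20], [0, 0, 0, 0, 0, 0, 20], [0, 0, 0, 0, 0, 0, 20], [0, 0, 0, 0, 0, 0, 0]]]'

```text
clock: 31.65
tool_pos: [0.6033, 0.374, 0.0936]
eef_rot: [0.719, 0.695, 0.0, -0.0]
contact_force: [-1.6, -0.3, 6.6]
opening: 0.495
```

Call:
carry_out --motion '[[[0, 0, 0, 0, 0, 0, 0], [0, 0, 0, 0, 0, 0, 0], [0, 0, -10, 0, 0, 0, 0], [0, 0, -20, 0, 0, 0, 0], [0, 0, 0, 0, 0, 0, 0]]]'

```text
clock: 32.15
tool_pos: [0.6049, 0.3741, 0.1252]
eef_rot: [0.719, 0.695, 0.002, 0.001]
contact_force: [-0.0, 0.9, -2.5]
opening: 0.493
```

Call:
carry_out --motion '[[[0, 0, -40, 0, 0, 0, 0], [0, 0, -45, 0, 0, 0, 0], [0, 0, -45, 0, 0, 0, 0], [-20, -5, -35, 0, 0, 0, 0], [-40, -10, 0, 0, 0, 0, 0], [-45, -11, 0, 0, 0, 0, 0], [-45, -11, 0, 0, 0, 0, 0], [-45, -11, 0, 0, 0, 0, 0]]]'

```text
clock: 32.95
tool_pos: [0.5474, 0.1785, 0.2872]
eef_rot: [0.719, 0.695, -0.0, -0.0]
contact_force: [2.0, 0.1, -1.9]
opening: 0.491
```

Call:
carry_out --motion '[[[-45, -11, 0, 0, 0, 0, 0], [-45, -11, 0, 0, 0, 0, 0], [-45, -11, 0, 0, 0, 0, 0], [-45, -9, 0, 0, 0, 0, 0], [-40, -7, 0, 0, 0, 0, 0], [-33, -5, 0, 0, 0, 0, 0], [0, 0, 0, 0, 0, 0, 0], [0, 0, 0, 0, 0, 0, 0]]]'

```text
clock: 33.75
tool_pos: [0.4853, -0.0713, 0.2874]
eef_rot: [0.72, 0.694, -0.0, -0.0]
contact_force: [-0.0, 1.7, -3.2]
opening: 0.49
```

Run:
```python
from h import *
to(.486,-.07,.113,-.035)
s=snap('wrist','w7.png')
```

```text
t 33.75 pos [ 0.4853 -0.0713  0.2874] F [-0.   1.7 -3.2] op 0.49
rot [-0.001 -0.    -0.002] tool shift now [  1.3   0.7 174.4] after turn [  1.3   0.6 174.4]
```

View pics/w7.png

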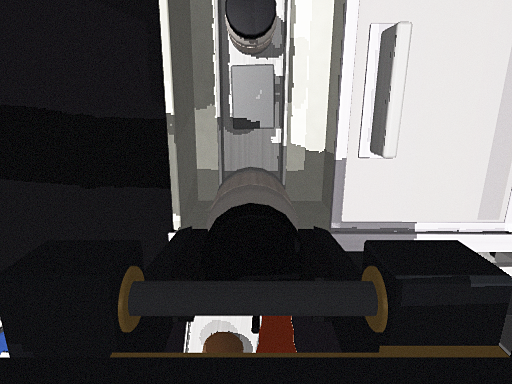

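Call:
carry_out --motion '[[[1, 0, 20, 0, 0, 0, 0], [0, 0, 40, 0, 0, 0, 0], [0, 0, 45, 0, 0, 0, 0], [0, 0, 35, 0, 0, 0, 0], [0, 0, 22, 0, 0, 0, 0], [0, 0, 10, 0, 0, 0, 0], [0, 0, 4, 0, 0, 0, 0], [0, 0, 0, 0, 0, 0, 0]]]'

```text
clock: 34.6
tool_pos: [0.4863, -0.069, 0.112]
eef_rot: [0.719, 0.695, 0.0, 0.0]
contact_force: [0.1, 0.2, -1.8]
opening: 0.495
```

Call:
carry_out --motion '[[[0, 0, 2, 0, 0, 0, 0], [0, 0, 2, 0, 0, 0, 0], [0, 0, 1, 0, 0, 0, 0], [0, 0, 1, 0, 0, 0, 0], [0, 0, 0, 0, 0, 0, 0]]]'

```text
clock: 35.1
tool_pos: [0.4857, -0.0696, 0.1059]
eef_rot: [0.719, 0.695, 0.0, 0.0]
contact_force: [0.6, 0.1, -3.1]
opening: 0.492
```

Call:
carry_out --motion '[[[0, 0, 1, 0, 0, 0, 0], [0, 0, 1, 0, 0, 0, 0], [0, 0, 1, 0, 0, 0, 0], [0, 0, 0, 0, 0, 0, 0]]]'

```text
clock: 35.5
tool_pos: [0.4855, -0.071, 0.1044]
eef_rot: [0.72, 0.694, -0.0, 0.001]
contact_force: [-3.1, -1.9, 16.0]
opening: 0.49
```

Call:
carry_out --motion '[[[0, 0, -1, 0, 0, 0, 80], [0, 0, 0, 0, 0, 0, 100], [0, 0, 0, 0, 0, 0, 100], [0, 0, 0, 0, 0, 0, 100], [0, 0, 0, 0, 0, 0, 100], [0, 0, -15, 0, 0, 0, 100], [0, 0, -40, 0, 0, 0, 100], [0, 0, -45, 0, 0, 0, 100]]]'

```text
clock: 36.3
tool_pos: [0.4847, -0.0694, 0.2039]
eef_rot: [0.719, 0.695, -0.001, -0.001]
contact_force: [1.0, 0.3, 0.6]
opening: 0.999
```

Call:
carry_out --motion '[[[0, 0, -45, 0, 0, 0, 100], [0, 0, -45, 0, 0, 0, 100], [-25, 0, -25, 0, 0, 0, 100], [-40, 0, 0, 0, 0, 0, 100], [-25, 0, 0, 0, 0, 0, 100], [0, 0, 0, 0, 0, 0, 100], [0, 0, 0, 0, 0, 0, 100]]]'

```text
clock: 37.0
tool_pos: [0.4822, -0.1594, 0.3185]
eef_rot: [0.72, 0.694, 0.0, -0.001]
contact_force: [-0.7, 1.1, -0.8]
opening: 0.998
```

Run:
```python
from h import *
to(.601,.01,.3,-.035)
s=snap('wrist');t=snap('side')
cv2.imwrite('pics/m2.png',np.hstack([s['pixels'][:,100:450],t['pixels'][60:300,100:400].repeat(2,0)[:384]])[:,:,::-1])
```

```text
t 37.0 pos [ 0.4822 -0.1594  0.3185] F [-0.7  1.1 -0.8] op 0.998
rot [-0.001 -0.001 -0.001] tool shift now [173.6 112.6  18.6] after turn [173.5 112.8  18.5]
```

View pics/m2.png

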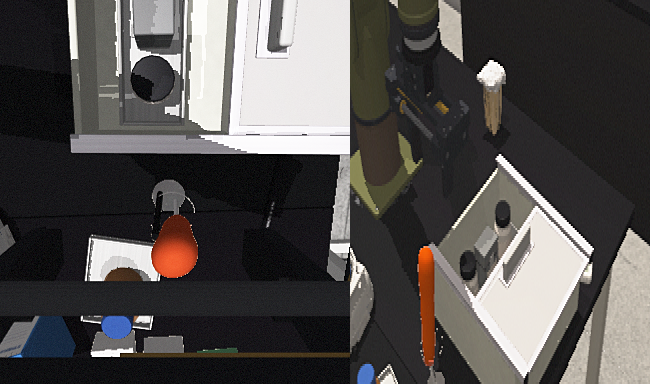

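Call:
carry_out --motion '[[[30, 20, 0, 0, 0, 0, 100], [45, 30, 0, 0, 0, 0, 100], [45, 30, 0, 0, 0, 0, 100], [33, 23, 0, 0, 0, 0, 100], [20, 10, 30, 0, 0, 0, 100], [0, 0, 40, 0, 0, 0, 100], [0, 0, 45, 0, 0, 0, 80], [0, 0, 35, 0, 0, 0, 60]]]' --squeeze 20

```text
clock: 37.9
tool_pos: [0.5956, 0.0052, 0.1663]
eef_rot: [0.718, 0.696, -0.001, -0.001]
contact_force: [0.7, 0.4, -0.8]
opening: 0.843
```

Call:
carry_out --motion '[[[0, 0, 0, 0, 0, 0, 60], [0, 0, 0, 0, 0, 0, 60]]]'

```text
clock: 38.1
tool_pos: [0.5968, 0.0039, 0.1691]
eef_rot: [0.719, 0.695, -0.0, -0.0]
contact_force: [-0.2, -0.4, 0.2]
opening: 0.661
```

Run:
```python
from h import *
to(.601,.01,.15,-.035)
```

```text
t 38.1 pos [0.5968 0.0039 0.1691] F [-0.2 -0.4  0.2] op 0.661
rot [-0.001 -0.     0.001] tool shift now [ 6.3  4.  19.1] after turn [ 6.3  4.  19.1]
```

Close on the handle and pull about 155 mm towards −x.

Call:
carry_out --motion '[[[6, 4, 18, 0, 0, 0, 60], [0, 0, 0, 0, 0, 0, 30], [0, 0, 0, 0, 0, 0, 0], [0, 0, 0, 0, 0, 0, 0], [0, 0, 0, 0, 0, 0, 0], [0, 0, 0, 0, 0, 0, 0], [0, 0, 0, 0, 0, 0, 0], [0, 0, 0, 0, 0, 0, 0]]]'

```text
clock: 38.9
tool_pos: [0.5999, 0.0084, 0.1513]
eef_rot: [0.72, 0.694, -0.001, -0.001]
contact_force: [-3.4, 0.7, 6.9]
opening: 0.133
```

Call:
carry_out --motion '[[[0, 0, 0, 0, 0, 0, 0], [0, -5, 0, 0, 0, 0, 0], [0, -12, 0, 0, 0, 0, 0], [0, -18, 0, 0, 0, 0, 0], [0, -20, 0, 0, 0, 0, 0], [0, -20, 0, 0, 0, 0, 0], [0, -20, 0, 0, 0, 0, 0], [0, -20, 0, 0, 0, 0, 0]]]'

```text
clock: 39.7
tool_pos: [0.4871, 0.0131, 0.1513]
eef_rot: [0.719, 0.695, 0.002, 0.001]
contact_force: [2.9, 1.7, -2.0]
opening: 0.135
```

Call:
carry_out --motion '[[[0, -15, 0, 0, 0, 0, 0], [0, -10, 0, 0, 0, 0, 0], [0, -5, 0, 0, 0, 0, 0], [0, 0, 0, 0, 0, 0, 0], [0, 0, 0, 0, 0, 0, 0]]]'

```text
clock: 40.2
tool_pos: [0.4559, 0.0143, 0.1512]
eef_rot: [0.719, 0.695, 0.0, -0.001]
contact_force: [-1.7, 2.7, 8.6]
opening: 0.134
```

Call:
carry_out --motion '[[[0, -5, 0, 0, 0, 0, 0], [0, -4, 0, 0, 0, 0, 0], [0, -3, 0, 0, 0, 0, 0], [0, -3, 0, 0, 0, 0, 0], [0, -3, 0, 0, 0, 0, 0], [0, 0, 0, 0, 0, 0, 0]]]'

```text
clock: 40.8
tool_pos: [0.4447, 0.0148, 0.1512]
eef_rot: [0.719, 0.695, 0.005, 0.004]
contact_force: [10.5, 2.6, -4.0]
opening: 0.139
```

Call:
carry_out --motion '[[[0, -4, 0, 0, 0, 0, 0], [0, -2, 0, 0, 0, 0, 0], [0, 0, 0, 0, 0, 0, 0]]]'

```text
clock: 41.1
tool_pos: [0.4445, 0.0149, 0.1513]
eef_rot: [0.719, 0.694, 0.009, 0.008]
contact_force: [19.8, 1.0, -15.0]
opening: 0.135
```

Hard stop: shut. Ease off, release, rise.

Call:
carry_out --motion '[[[0, 6, 0, 0, 0, 0, 0], [0, 0, 0, 0, 0, 0, 60], [0, 0, 0, 0, 0, 0, 60], [0, 0, 0, 0, 0, 0, 60], [0, 0, 0, 0, 0, 0, 60], [0, 0, 0, 0, 0, 0, 60], [0, 0, -20, 0, 0, 0, 60], [0, 0, -40, 0, 0, 0, 60]]]'

```text
clock: 41.9
tool_pos: [0.4361, 0.0141, 0.2097]
eef_rot: [0.719, 0.695, -0.003, -0.002]
contact_force: [1.7, 0.4, -0.7]
opening: 0.597
```

Call:
carry_out --motion '[[[0, 0, -40, 0, 0, 0, 60], [0, 0, -40, 0, 0, 0, 60], [40, 0, -10, 0, 0, 0, 60], [45, 0, 0, 0, 0, 0, 60], [45, 0, 0, 0, 0, 0, 60], [45, 0, 0, 0, 0, 0, 60], [45, 0, 0, 0, 0, 0, 60], [0, 0, 0, 0, 0, 0, 60]]]'

```text
clock: 42.7
tool_pos: [0.4444, 0.2416, 0.3003]
eef_rot: [0.716, 0.699, 0.001, -0.002]
contact_force: [-1.1, 0.4, -0.5]
opening: 0.602
```

Call:
carry_out --motion '[[[0, 0, 0, 0, 0, 0, 60], [0, 0, 0, 0, 0, 0, 60]]]'

```text
clock: 42.9
tool_pos: [0.4455, 0.2323, 0.3006]
eef_rot: [0.72, 0.694, -0.001, 0.0]
contact_force: [-0.6, -0.7, 0.4]
opening: 0.601
```

Run:
```python
from h import *
s=snap('side');t=snap('top')
cv2.imwrite('pics/m3.png',np.hstack([cv2.resize(t['pixels'][100:270,90:430],None,fx=1.4,fy=1.4),cv2.resize(s['pixels'][100:270,100:320],None,fx=1.4,fy=1.4)])[:,:,::-1])
to(.445,.015,.3,-.035)
```

```text
t 43.0 pos [0.4458 0.2322 0.3009] F [-0.5  0.  -0.1] op 0.601
rot [-0.     0.001 -0.003] tool shift now [-217.1    7.4    1.1] after turn [-217.1    6.8    0.9]
```

View pics/m3.png

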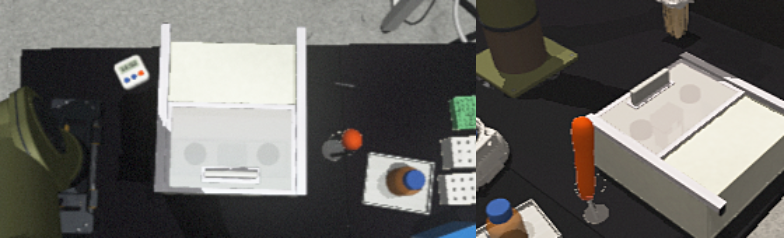

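```bash
python3 -c "
from h import *
print(ticket.finish_job())"
```

```text
the job is handed in; nothing more can be done
None
```

The job is done and handed in at about 43 s on the robot's clock, well under the 192 s limit; no verdict was reported.

- **Window, opening:** I slid it until it hit its stop, at about 25 N. It had started roughly 8 mm open.
- **Finished bottle:** it stands upright on the steel tray.
- **Packed items:** three items were waiting, two white jars and the grey slide box, and no amber bottle. All three stand in a row in the rack, box in the middle. Each was lowered until it touched the rack floor, at the expected height within about 1 mm.
- **Window, closing:** I slid it back until it hit the shut stop, at about 20 N. The handle's total travel was about 155 mm, which matches fully shut.

**Last checks:** the final top and side pictures show the window shut, the bottle upright inside the tray rim and both jar caps in line under the window. The box shows only faintly through the window, but it was clearly upright in the picture taken just before closing. The timer looks unmoved in the final top picture, and the arm was clear of everything. I saw no sign of any item being knocked aside.

I looked at 16 pictures, two past the budget of 14. None of the checks failed. The largest measurement disagreements were about 1 cm, between early and later sightings of the jars, and the close-up look before each grasp settled them.

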